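# Shut the row of flip-top filter boxes

## Task

The five flip-top filter boxes in the carrier are standing open and gathering dust. Run your fingertips lightly along the row, from the hinge side of the first box to the last, folding the lids down one after another until every lid lies flat shut, then take your hand away. Just stroke the lids down: do not lift, shove or lean hard on the carrier, and leave the other things on the bench as they stand.

Things in the scene. Friction and masses are not known exactly. Their poses are not given: they have to be found in the camera images.
- boxrow: Five small black boxes with smooth white flip-top lids, one behind another, fixed on a low aluminium carrier (246 x 62 mm, 0.9 kg, loose on the bench on anti-slip strips, a sloping label plate at each end). Origin: centre of the underside. x axis along the row, first box to last, z up. Box centres at x = -80, -40, 0, 40, 80 mm; each 38.5 long (x), 50 wide (y). Shut lids' tops lie 29 mm up.
- row_start (a point): Middle of the first box's top edge on its hinge side, level with the shut lids' top (x -99, y 0, z 29 mm in the row's frame). Fingertips moved from here to row_end just over the shut height meet the back of each standing lid and fold it down ahead of them; moved the other way they only push lids further open.
- row_end (a point): Point in the middle of the free edge of the last lid when shut, at its top face (x = 99, y = 0, z = 29 mm in the row's frame)
- lid1 (a joint): Opening of the first lid (box at x = -80), rad: 0 flat shut, 1.57 upright, 1.75 stop; starts at 1.15 to 1.6. Plate 32.5 long x 50 wide x 3 mm, hinged near its box's edge nearest the row's start (14 mm from the box's centre, 26 mm up); upright it reaches 59 mm above the bench. Stiff hinge: stays at whatever angle it is left, does not fall shut; about 0.3 N at mid-lid moves it.
- lid2 (a joint): Opening of the second lid (box at x = -40); plate, hinge side, values and start range as for lid1
- lid3 (a joint): Opening of the middle lid (box at x = 0); plate, hinge side, values and start range as for lid1
- lid4 (a joint): Opening of the fourth lid (box at x = 40); plate, hinge side, values and start range as for lid1
- lid5 (a joint): Opening of the last lid (box at x = 80); plate, hinge side, values and start range as for lid1
- frame: Bystander: black square sample frame with a glass window, 60 x 60 x 8 mm, lying flat near the row; origin at the centre of its underside
- tweezers: Bystander: steel tweezers lying flat, 137 mm long (along x), 8 mm high, near the row; origin mid-length on the bench
- spare_box: Bystander: a single shut flip-top box, 38.5 x 50 x 25 mm, near the row; origin at the centre of its underside
- marker: Bystander: white pen with a black cap, 136 mm long (along x), 13 mm thick, lying near the row; origin mid-length on the bench
- frame_far: Bystander: another black square frame, 60 x 60 x 8 mm, lying away from the row, on the right; origin at the centre of its underside
- blower: Bystander: black rubber bulb blower standing nozzle up, 58 mm across, 105 mm high, on the left; origin at the centre of its underside
- cleaner: Bystander: white bottle with a black cap, 52 mm across, 125 mm high, on the right; origin at the centre of its underside

How it is judged:
By the outcome, as a careful person would: the job done as asked, in the order asked, and still so for the second after the job is handed in, with the robot touching nothing.
It also fails if it takes over 38 s, if anything falls off the work surface, if the arm or the gripper's body presses on something with over 40 N, if the wrist force passes 120 N, or if a joint passes its speed limit or range.

## Robot

A 6-joint arm with a two-finger parallel gripper is mounted at the origin on the work surface. World frame = base frame: x ahead of the robot, y to its left, z up, the work surface at z = 0. Lengths are in m, angles in rad, forces in N, time in s.
With the tool pointing down it reaches from about 0.275 to 1 m from the base axis. Payload 8.4 kg.
Tool frame: the origin (TCP) lies on the centre line of the jaws, within the pads' length; the fingertips stand 17 mm ahead of it and the grasp point (between the pads) lies 2 mm behind it (bot.tcp_to_tips is the z of the fingertips in the tool frame, in m); z points along the fingers, y is the line along which they close (so a half turn about z gives the same grasp; the last joint's range is limited). The gripper opens to 85 mm and grips with 20 to 120 N. Pads are 22 mm wide; open, the fingers measure 114 mm over their backs; the gripper's body (76 mm by 85 mm) begins 54 mm behind the grasp point. The pads swing forward as they close: fully open they stand 13 mm farther back than shut.
Start: joints at [1.327, 0.353, 1.633, -0, 1.155, -0.002], TCP at [0.15, 0.607, 0.248] pointing down, gripper open.
Joint ranges: [-2.63, 2.63], [-0.92, 2.1], [0.06, 2.66], [-1.3, 4.44], [0, 2.69], [-3.02, 3.02]. Speed limits (rad/s): [2.22, 2.22, 2.79, 3.14, 3.14, 3.14].

## Interface

Orientations are given as a unit quaternion [x, y, z, w].
In Python, from workcell import bot, hand, kinematics, get_obs, vision, hand_in gives the robot as it stands. The module is installed in compiled form; this text tells all that it offers. Calls block until the motion is done:
- bot.reach(position, orientation): joint-space move of the TCP to a pose.
- bot.servo_line(position, ori=None, velocity=0.15): straight line of the TCP; ori=None keeps the orientation; velocity is the mean speed in m/s.
- bot.goto_joints(angles): joint-space move.
- hand.move_gripper(opening, strength=None): finger opening in m; strength is the grip in N (None keeps the last); returns when the fingers have stopped.
- bot.dwell(seconds).
- kinematics.solve_ik(position, orientation): joint angles nearest the present ones, or None.
- get_obs(): the state.
- vision.read_camera(name): name is "side" or "top" or "wrist"; returns a dict with "frame" (400x640x3 uint8, red, green, blue), "intrinsics" (3x3 intrinsics, pixels), "view" (4x4, takes a point from world to camera coordinates). Camera axes: x right, y down, z forward; pixel columns grow to the right and rows downward; lengths in m; the calibration is good to about 2 mm. A picture is of the moment at which its call begins. There is no depth.
A pose or a line that the arm cannot do raises bot.IKError and nothing moves.
- hand_in(): hands the job in; it is judged then, once.
The state is a dict: "time_s": time; "joint_pos": joint angles; "joint_vel": joint speeds; "joint_efforts": joint torques, N m; "position": TCP position; "orientation": TCP orientation; "wrist_force": force on the tool from outside, world axes, zero at the start; "ft_torque": the same for the moment, N m; "gripper_width": finger opening in m; "grip_force": force on a finger pad.
Only numpy, scipy, OpenCV 4.12 (cv2) and the standard library are available. Lean on these libraries where they do the work, as an engineer would, in place of code of your own. Each camera call takes 0.05 s, during which the arm holds its last target. There are 200 camera calls.

## Working session

There is one attempt and no reset: what is moved stays moved. The work goes in short steps, each a Python script; the robot and the scene stay as the last script left them, time stands still between calls to the robot, and variables do not carry over. Pictures are saved under pics/ and viewed, at most 10 in all, crops included, and the job is handed in when it is done.

```bash
mkdir -p pics; python3 - <<'E'
from workcell import bot,hand,kinematics,get_obs,vision
import cv2,numpy as np
for n in("top","side"):
    c=vision.read_camera(n);cv2.imwrite(f"pics/{n}0.png",c["frame"][:,:,::-1])
    print(n,c["intrinsics"].round(1).tolist(),c["view"].round(4).tolist())
o=get_obs();print(o["time_s"],o["orientation"],bot.tcp_to_tips)
E
```

```text
top [[473.8, 0.0, 320.8], [0.0, 473.8, 200.0], [0.0, 0.0, 1.0]] [[0.0287, -0.9995, -0.0112, -0.0326], [-0.9985, -0.0281, -0.0477, 0.5382], [0.0474, 0.0125, -0.9988, 1.151], [0.0, 0.0, 0.0, 1.0]]
side [[505.7, 0.0, 323.2], [0.0, 505.7, 193.3], [0.0, 0.0, 1.0]] [[0.9917, -0.1285, -0.0107, -0.5458], [-0.0722, -0.4849, -0.8716, 0.0724], [0.1068, 0.8651, -0.4902, 1.2857], [0.0, 0.0, 0.0, 1.0]]
0.1 [ 1.20596591e-01  9.92701383e-01 -6.47215513e-04 -8.93707447e-05] 0.017
```

View pics/top0.png

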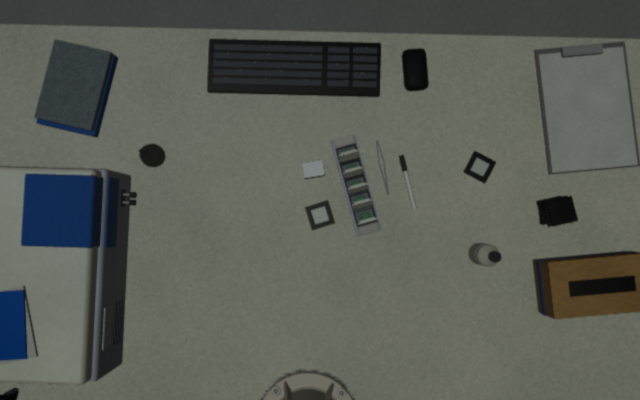

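View pics/side0.png

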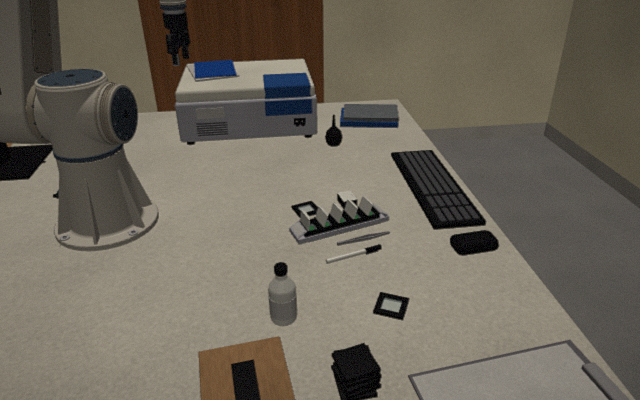

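The top view shows the carrier from about (345,140) to (368,232), and the side view shows it from (290,235) to (388,213) with its lids standing. I'll enlarge both crops to find the hinge side and the corners.

```bash
python3 - <<'E'
import cv2,numpy as np
t=cv2.imread("pics/top0.png")[125:245,290:430];s=cv2.imread("pics/side0.png")[180:270,280:400]
cv2.imwrite("pics/tc.png",cv2.convertScaleAbs(cv2.resize(t,None,fx=5,fy=5,interpolation=cv2.INTER_CUBIC),alpha=1.6))
cv2.imwrite("pics/sc.png",cv2.convertScaleAbs(cv2.resize(s,None,fx=6,fy=6,interpolation=cv2.INTER_CUBIC),alpha=1.4))
E
```

```text
(no output)
```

View pics/tc.png

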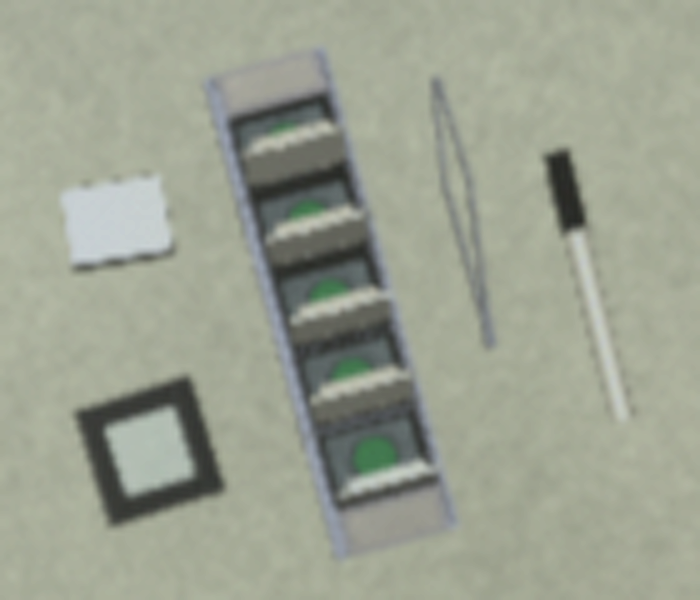

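View pics/sc.png

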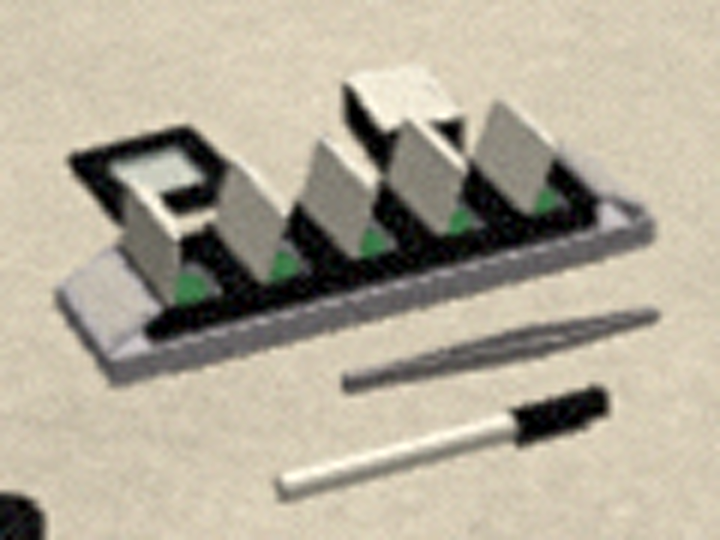

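The lids are hinged at the end nearest the robot (bottom of the top view), because the green interior lies beyond each lid. So the row runs away from the robot. The carrier's corners in the top crop are about (208,80), (323,50), (338,557) and (455,523). I'll check these against the 246 x 62 size and move to a hover at the row's start. There I'll shut the gripper and look at where the tips are.

```bash
cat > h.py <<'E'
from workcell import bot,hand,kinematics,get_obs,vision,hand_in
import cv2,numpy as np
def ray(c,uv,z):
    K,V=c["intrinsics"],c["view"];R,t=V[:3,:3],V[:3,3]
    o=-R.T@t;d=R.T@np.linalg.inv(K)@np.array([uv[0],uv[1],1.]);return o+d*(z-o[2])/d[2]
def proj(c,p):
    q=c["intrinsics"]@(c["view"][:3,:3]@p+c["view"][:3,3]);return q[:2]/q[2]
E
python3 - <<'E'
from h import *
c=vision.read_camera("top")
P=np.array([ray(c,(290+(u+.5)/5-.5,125+(v+.5)/5-.5),.008)[:2] for u,v in[(208,80),(323,50),(338,557),(455,523)]])
far,near=P[:2].mean(0),P[2:].mean(0);d=far-near;C=(far+near)/2;phi=np.arctan2(d[1],d[0])
print(P.round(4).tolist(),np.linalg.norm(d),np.linalg.norm(P[0]-P[1]),np.linalg.norm(P[2]-P[3]),C,phi)
e=d/np.linalg.norm(d);np.savez("row.npz",C=C,e=e)
best=None;j0=np.array(get_obs()["joint_pos"])
p=np.r_[C-.135*e,.10]
for k in(0,np.pi):
    a=(phi+k)/2;q=np.array([np.cos(a),np.sin(a),0,0]);j=kinematics.solve_ik(p,q)
    print(k,j)
    if j is not None and(best is None or abs(j-j0).max()<best[0]):best=(abs(np.array(j)-j0).max(),q)
q=best[1];np.savez("row.npz",C=C,e=e,q=q)
hand.move_gripper(0.0,20)
bot.reach(p,q)
o=get_obs();print(o["time_s"],o["position"],o["gripper_width"],bot.tcp_to_tips,o["wrist_force"])
s=vision.read_camera("side");f=s["frame"][:,:,::-1]
for L in(.017,.030,.004):print(L,proj(s,np.r_[p[:2],.1-L]).round(1))
u,v=proj(s,p).astype(int)
cv2.imwrite("pics/s1.png",cv2.resize(f[v-60:v+60,u-60:u+100],None,fx=5,fy=5,interpolation=cv2.INTER_CUBIC));print(u-60,v-60)
E
```

```text
[[0.6873, -0.0388], [0.7038, -0.0954], [0.4533, -0.1091], [0.4716, -0.1661]] 0.24357862401867578 0.05895514898345164 0.059831842763765235 [ 0.57899904 -0.10233152] 0.2935796433835186
0 [-3.07773310e-01  3.28836324e-01  2.07790985e+00 -4.44089210e-16
  7.34846477e-01  9.69443374e-01]
3.141592653589793 [-3.07773310e-01  3.28836324e-01  2.07790985e+00 -4.44089210e-16
  7.34846477e-01 -2.17214928e+00]
3.8 [ 0.45014684 -0.14098097  0.10009181] -0.00010850555861982675 0.017 [-1.06409418 -0.03761036 -0.36590817]
0.017 [287.6 208.9]
0.03 [287.8 213.7]
0.004 [287.3 204.1]
227 142
```

View pics/s1.png

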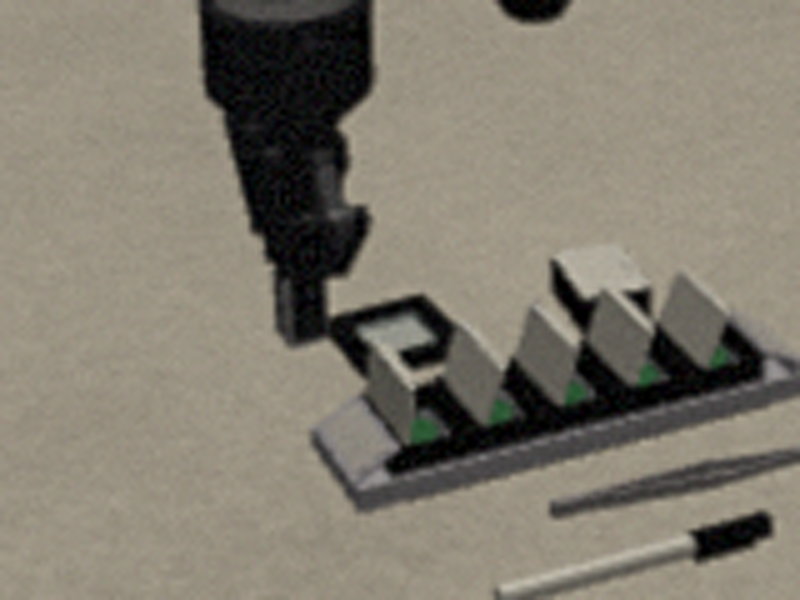

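The shut tips appear at about (287.6, 209.5) in the full side image, which agrees with 17 mm ahead of the TCP. The measured carrier (244 x 59 mm) fits the given size. I'll stroke in segments with the tips at 30 mm, watching the force.

```bash
python3 - <<'E'
from h import *
r=np.load("row.npz");C,e,q=r["C"],r["e"],r["q"]
P=lambda x,t:np.r_[C+x*e,t+.017]
bot.servo_line(P(-.135,.0302),q,.12)
f0=np.array(get_obs()["wrist_force"])
for x in(-.095,-.06,-.02,.02,.06,.09,.118):
    bot.servo_line(P(x,.0300),q,.07);o=get_obs()
    df=np.array(o["wrist_force"])-f0
    print(x,o["time_s"],o["position"][2].round(5),df.round(2))
    if np.linalg.norm(df)>8:print("stop");break
else:
    bot.servo_line(P(.125,.10),q,.15)
s=vision.read_camera("side")["frame"][180:270,280:400,::-1]
cv2.imwrite("pics/s2.png",cv2.resize(s,None,fx=6,fy=6,interpolation=cv2.INTER_CUBIC))
E
```

```text
-0.095 5.1667 0.04688 [-0.05 -0.19  0.14]
-0.06 5.8167 0.04684 [-0.76 -0.77  0.04]
-0.02 6.5417 0.04683 [-0.08 -0.77  1.33]
0.02 7.2667 0.04679 [ 0.87 -0.86  0.6 ]
0.06 7.9917 0.04679 [ 0.15 -0.74  0.47]
0.09 8.5667 0.04678 [-0.59 -0.25  0.37]
0.118 9.1167 0.04677 [-0.64 -0.4   0.79]
```

View pics/s2.png

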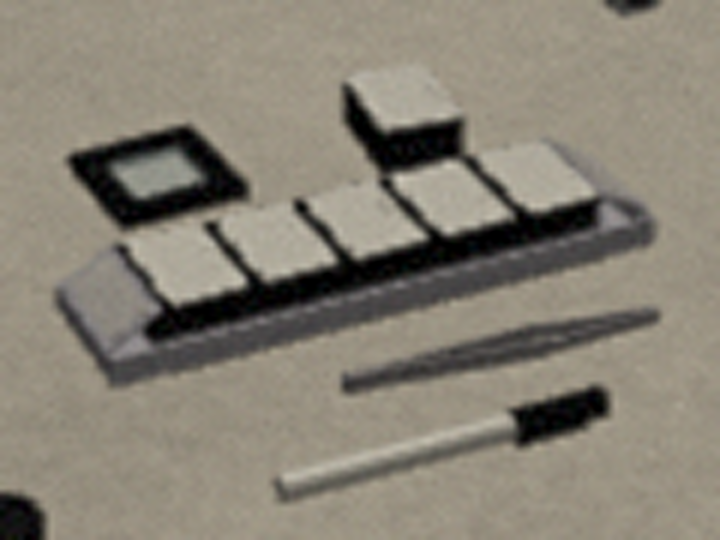

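All five lids are down: the side view shows five white tops in line, the carrier has not moved, and forces stayed under 2 N. The tips ran about 0.8 mm above the shut height, so a lid may stand slightly proud. I'll make one more feather-light stroke in the same direction, about 0.6 mm lower, with a force stop.

```bash
python3 - <<'E'
from h import *
r=np.load("row.npz");C,e,q=r["C"],r["e"],r["q"]
P=lambda x,t:np.r_[C+x*e,t+.017]
bot.servo_line(P(-.135,.08),q,.2)
bot.servo_line(P(-.135,.0305),q,.12)
f0=np.array(get_obs()["wrist_force"])
bot.servo_line(P(-.085,.0300),q,.1)
for x in(-.075,-.0615,-.035,-.0215,.005,.0185,.045,.0585,.085,.0985,.118):
    bot.servo_line(P(x,.0294),q,.07);o=get_obs()
    df=np.array(o["wrist_force"])-f0
    print(x,o["time_s"],o["position"][2].round(5),df.round(2))
    if np.linalg.norm(df)>5:print("stop");break
p=o["position"];bot.servo_line(np.r_[p[:2],.10],q,.15)
bot.servo_line(P(.12,.2),q,.2)
s=vision.read_camera("side")["frame"][180:270,280:400,::-1]
cv2.imwrite("pics/s3.png",cv2.resize(s,None,fx=6,fy=6,interpolation=cv2.INTER_CUBIC))
E
```

```text
-0.075 12.7333 0.04642 [-0.17 -1.38  0.64]
-0.0615 13.075 0.04641 [-0.32 -0.34 -1.11]
-0.035 13.6 0.04624 [-0.33  0.29 -1.55]
-0.0215 13.9417 0.04642 [ 0.23 -0.13 -0.5 ]
0.005 14.4667 0.04623 [-0.31 -2.07 -0.47]
0.0185 14.8083 0.0464 [-0.77 -0.8  -0.18]
0.045 15.3333 0.04621 [ 0.28 -0.28 -0.19]
0.0585 15.675 0.04641 [-0.62 -0.91 -0.14]
0.085 16.2 0.04614 [ 0.1  -0.82 -1.53]
0.0985 16.5417 0.04641 [-0.32 -1.13 -0.98]
0.118 16.9667 0.04623 [ 0.6  -0.85 -0.92]
```

View pics/s3.png

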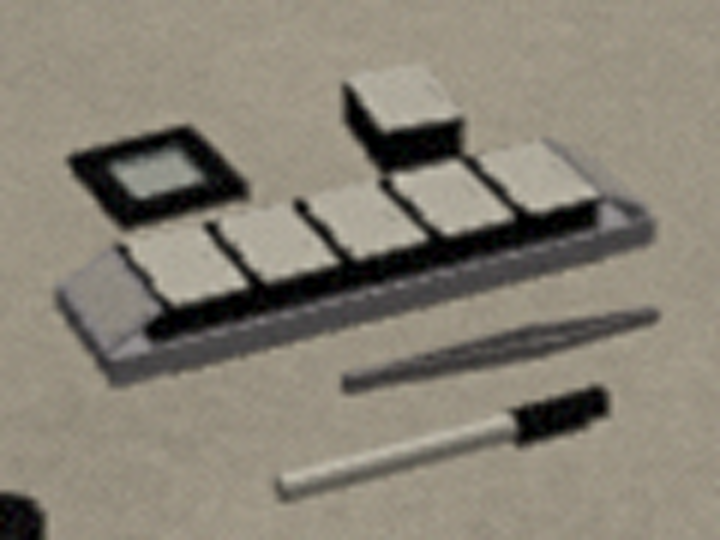

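All five lids lie flat, the carrier and the other things are where they were, and the hand is clear.

```bash
python3 -c "
from workcell import hand_in
print(hand_in())"
```

```text
the job is handed in; nothing more can be done
None
```

I stroked all five lids down in order, from the first box to the last, and they look flat shut in the side view; the carrier and the nearby items show no movement there, the hand is clear, and the job is handed in.

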